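# Clear a sharpening station and hold its eye shield open

## Task

I want to check the white wheel of the grinder, which is switched off: slacken the orange clamp knob of the sharpening jig, push the sliding V-arm fully home into its pocket, then lift the wheel's hinged eye shield by its red ball knob to 60 degrees open and keep holding it there while I look; it drops shut if you let go, so finish with it still in your grip. Leave everything else on the bench as it lies.

Things in the scene. Friction and masses are not known exactly. Their poses are not given: they have to be found in the camera images.
- station: Two-wheel bench grinder and jig on a plywood board (station x -360..140, y -130..240 mm, 18 thick), fixed; place and yaw vary. Origin on the bench under the white wheel; x along the axle, away from motor and grey wheel (at x -290); y to the operator, out of the wheel's front. Axle 143 mm up, guards to 235. Jig's red square pocket, 31 wide, top 56 mm up, lies along y -60..240 at x 0.
- clamp_knob (a joint): Turn of the orange tee knob that clamps the sliding arm, rad: 0 = tight, grows as it is slackened, anticlockwise seen from above; end stop at 1.7. Tight, it holds the arm against about 20 N; the grip fades as it turns and is gone at 0.6. It starts within 0.1 of tight, turns stiffly (0.1 N m) and stays where it is left.
- clamp_knob_grip (a point): Centre of the orange tee knob's wing, on its upright turning axis, 85 mm above the bench, at station (0, 212) mm. The wing is a bar 50 mm long (point x), 14 thick (point y), 26 tall; 13 mm below this point is a 22 mm collar, 29 mm below it the pocket's top. At 0 the wing stands 0.45 rad clockwise of the slide direction (station y).
- v_arm (a joint): How far the sliding arm is drawn out of its pocket, m: 0 = fully home (hard stop), up to 0.12. Once the clamp is slack it takes about 4 N to push it towards station -y.
- v_arm_end (a point): Middle of the flat outer face (looks to station +y) of the V-arm's dark steel end plate, 53 mm above the bench; axes as the station's. Plate 50 mm wide, 6 thick, 64 tall (21 to 85 mm above the bench); behind it a V-shaped cup 28 mm deep and the 21 mm square bar. At home this face is at station y = 274 mm.
- eye_shield (a joint): Opening angle of the white wheel's eye shield, rad: 0 = closed, sloping 50 degrees below level in front of the wheel; grows as its free edge swings outwards (station +y) and up; end stop at 1.6. 60 degrees is 1.047. It falls shut from any angle when let go.
- shield_hinge (a point): Middle of the shield's hinge axis, which is level and runs along the station's x axis; 225 mm above the bench, at station y = 60 mm.
- shield_knob (a point): Centre of the red ball knob, 24 mm across, that lifts the shield. It stands 34 mm off the pane's outside on a 10 mm stem, 88 mm from the hinge axis along the pane, at mid-width. Closed: station y 143, 179 mm above the bench; at 60 degrees: station y 141, 274 mm above the bench.
- shield_pane: The shield itself: clear 4 mm pane in a black frame 114 mm wide and 104 mm long, 0.2 to 0.37 kg, with the red ball knob. Origin on the hinge axis; y runs down the pane to its free edge, z out of its outside face, x along the hinge.
- gouge: Bystander: turning gouge lying on the bench, about 370 mm long, 31 mm thick; origin under its middle, x along it.
- skew: Bystander: skew chisel lying on the bench, about 360 mm long, 31 mm thick; origin under its middle, x along it.
- cup: Bystander: open steel cup, 76 mm across, 80 mm tall; origin under its centre.
- wax_tin: Bystander: flat brass-coloured tin, 76 mm across, 45 mm tall; origin under its centre.
- bowl: Bystander: small turned wooden bowl, 110 mm across, 50 mm tall; origin under its centre.
- dresser: Bystander: steel wheel dresser with a tee head, 125 mm long, 22 mm tall, lying on the station's board between the motor and the jig; origin under it.
- slip_stone: Bystander: pale honing stone 100 x 40 x 16 mm lying on the station's board on the other side of the jig; origin under its centre.

How it is judged:
By the outcome, as a careful person would: the job done as asked, in the order asked, and still so for the second after the job is handed in, while the arm keeps its last pose, push and grip.
It also fails if it takes over 54 s, if anything falls off the work surface, if the arm or the gripper's body presses on something with over 40 N, if the wrist force passes 120 N, or if a joint passes its speed limit or range.

## Robot

A 6-joint arm with a two-finger parallel gripper is mounted at the origin on the work surface. World frame = base frame: x ahead of the robot, y to its left, z up, the work surface at z = 0. Lengths are in mm, angles in rad, forces in N, time in s.
With the tool pointing down it reaches from about 350 to 775 mm from the base axis. Payload 7.3 kg.
Tool frame: the origin (TCP) lies midway between the tips of the shut fingers; the grasp point (between the pads) lies 19 mm behind it; z points along the fingers, y is the line along which they close (so a half turn about z gives the same grasp; the last joint's range is limited). The gripper opens to 92 mm and grips with 3 to 60 N. Pads are 19 mm wide; open, the fingers measure 130 mm over their backs; the gripper's body (75 mm by 190 mm) begins 47 mm behind the grasp point.
Start: joints at [1.105, 0.342, 1.524, -0, 1.275, -0.146], TCP at [165.033, 498.406, 226.741] pointing down, gripper open.
Joint ranges: [-2.53, 2.53], [-0.77, 2.02], [0.04, 2.7], [-1, 4.14], [0.28, 2.66], [-3.11, 3.11]. Speed limits (rad/s): [2.57, 2.57, 3.14, 3.14, 3.14, 3.14].

## Interface

Orientations are given as [roll, pitch, yaw] about the fixed x, y, z axes, in that order (R = Rz(yaw) Ry(pitch) Rx(roll)).
In Python, from plant import readout, vision, order, models gives the robot as it stands. The module is installed in compiled form; this text tells all that it offers.
- The arm moves only by the tool step_arm, never from a script. Its argument "series" is text: rows parted by semicolons, each of 7 numbers parted by spaces: the gripper's target within -1 to 1 (shut at 1, half-way at 0, fully open at -1), then the shift along the tool's x, y, z each as a share of 80 mm, from -1 to 1, then the turn, a rotation vector about the tool's x, y, z each as a share of 2 pi rad, from -1 to 1. In form: jaw x y z ax ay az; .... A call has 1 to 20 rows; each row is the pose to reach, as a shift and turn from the pose commanded when the call began, along the tool's axes at that moment, turning the shorter way round; what a row does not reach only later rows make up. A row lasts 1/10 s, in which the tool goes at most 50 mm and 8.59 degrees, less where a joint would pass 70% of its speed; a pose out of reach is approached as far as the arm can. A call with a number of a shift or a turn outside -1 to 1 is refused whole. A call with a gripper value outside its range is refused whole. The fingers move at their own pace and stop on an object; the grip force is fixed at half the most. Time passes only in rows, so rows that repeat a pose let the fingers close. It gives the time, the measured TCP pose, the force, the opening and the grip force at its end, in the units of the state.
- readout.get_obs(): the state, without advancing time (a new reading comes with each control period).
- vision.capture(name): name is "scene" or "top" or "wrist"; returns a dict with "frame" (400x640x3 uint8, red, green, blue), "depth" (400x640 float32, mm along the optical axis (not along the pixel's ray), 0 where there is no reading), "fovy" (degrees; the focal length in pixels is half the picture's height over the tangent of half this angle, whatever the lens; pixels are square), "cx", "cy" (the principal point, pixels), "rvec" (rotation vector, rad) and "tvec" (3), from world to camera coordinates, as OpenCV has them; the wrist camera has in their place "mount" (4x4, takes a point from camera to tool coordinates, whose origin is the TCP and whose axes are the flange's). Camera axes: x right, y down, z forward; pixel columns grow to the right and rows downward; lengths in mm; the calibration is good to about 2 mm. A picture is of the moment at which its call begins: read the wrist's pose just before it.
- order.close_job(): hands the job in; it is judged then, once.
Trained networks look in a picture, given as the dict that the camera call returned (one of the last four; its "shot" number tells which), for a name from the list of things; names that differ only in an ending like _2 or _b are one class to them, and where a whole thing is asked for, a point or a joint stands for the part that bears it (a point fixed in the world has none). Each returns a list of dicts, best first, with "p" (0 to 1); they miss things now and then, are a little off and sometimes report something else, mostly with a low value. They report only what shows in the picture. A call takes as long as a camera call.
- models.look_for(picture, thing): "position" ([column, row] in pixels, amid what is visible of it).
- models.pinpoint(picture, thing): "position" ([column, row] in pixels: a listed point, or the origin of a listed thing).
The state is a dict: "time": time; "joint_positions": joint angles; "dq": joint speeds; "tau": joint torques, N m; "tool_pos": TCP position; "tcp_rot": TCP orientation; "contact_force": force on the tool from outside, world axes, zero at the start; "moment": the same for the moment, N m; "grip_width": finger opening in mm; "finger_force": force on a finger pad.
Only numpy, scipy, OpenCV 4.12 (cv2) and the standard library are available. Lean on these libraries where they do the work, as an engineer would, in place of code of your own. Each camera call takes 0.05 s, during which the arm holds its last target. There are 200 camera calls.

## Working session

There is one attempt and no reset: what is moved stays moved. The work goes in short steps, Python scripts to look and compute and a tool call to move; the robot and the scene stay as the last step left them, time stands still between calls to the robot, and variables do not carry over. Pictures are saved under pics/ and viewed, at most 10 in all, crops included, and the job is handed in when it is done.

Besides the shell and the picture viewer there is one more tool, called after ">>>" by a JSON object that holds its "name" and its "arguments". step_arm: Moves the arm, as the interface text tells. Shift numbers are shares of 80 mm and turn numbers shares of 2 pi rad, none past 1 either way. Its arguments: {"type":"object","properties":{"series":{"type":"string"}},"required":["series"]}

```bash
mkdir -p pics
cat > h.py <<'E'
import numpy as np, cv2
from plant import readout, vision, order, models
from scipy.spatial.transform import Rotation as R
def pose():
    o=readout.get_obs(); T=np.eye(4); T[:3,:3]=R.from_euler('xyz',o['tcp_rot']).as_matrix(); T[:3,3]=o['tool_pos']; return T
def cap(name):
    T=pose(); c=vision.capture(name); 
    if 'mount' in c: c['cw']=T@np.array(c['mount'])
    else:
        W=np.eye(4); W[:3,:3]=cv2.Rodrigues(np.array(c['rvec'],float))[0]; W[:3,3]=np.ravel(c['tvec']); c['cw']=np.linalg.inv(W)
    c['f']=200/np.tan(np.radians(c['fovy'])/2); return c
def ray(c,uv):
    d=np.array([(uv[0]-c['cx'])/c['f'],(uv[1]-c['cy'])/c['f'],1]); return c['cw'][:3,3],c['cw'][:3,:3]@d
def at_z(c,uv,z):
    o,d=ray(c,uv); return o+d*(z-o[2])/d[2]
def at_depth(c,uv):
    u,v=int(round(uv[0])),int(round(uv[1])); p=c['depth'][max(v-2,0):v+3,max(u-2,0):u+3]; p=p[p>0]
    o,d=ray(c,uv); return o+d*np.median(p) if p.size else None
def save(c,n): cv2.imwrite('pics/'+n,c['frame'][:,:,::-1])
E
cat > a.py <<'E'
from h import *
np.set_printoptions(precision=1,suppress=True)
o=readout.get_obs(); print(o['time'],o['tool_pos'],o['tcp_rot'])
Z=dict(clamp_knob_grip=85,v_arm_end=53,shield_hinge=225,shield_knob=179,station=0,slip_stone=18,dresser=18,gouge=0,skew=0,cup=0,wax_tin=0,bowl=0)
for n in('top','scene'):
    c=cap(n); save(c,n+'1.png'); print(n,c['cw'][:3,3],c['f'])
    for t,z in Z.items():
        for r in models.pinpoint(c,t)[:1]: print(t,round(r['p'],2),np.array(r['position']),at_z(c,r['position'],z))
E
python3 a.py
```

```text
0.0 [164.8 498.  226. ] [-3.1 -0.   2.8]
top [ 452.9  129.2 1049.1] 372.1250551184691
clamp_knob_grip 0.68 [404.8 183.1] [587.4 -91.7  85. ]
v_arm_end 0.66 [355.8 186. ] [581.5  32.3  53. ]
shield_hinge 0.57 [492.4 171.4] [ 597.7 -253.4  225. ]
shield_knob 0.89 [441.5 174.7] [ 595.8 -156.   179. ]
station 0.93 [474.9 185.2] [ 597.  -308.1    0. ]
slip_stone 0.81 [457.5 150.5] [ 691.5 -253.9   18. ]
dresser 0.92 [426.2 245. ] [ 426.9 -165.4   18. ]
gouge 0.75 [256.4 199.9] [543.3 308.2   0. ]
skew 0.85 [179.7 199.2] [540.9 527.3   0. ]
cup 0.65 [218.6 147.6] [692.2 422.5   0. ]
wax_tin 0.95 [220.8 190.9] [567.  410.8   0. ]
bowl 0.79 [216.7 230.8] [453.5 417.5   0. ]
scene [1501.9  205.4  928.2] 424.0150550696428
clamp_knob_grip 0.64 [240.5 233.4] [575.6 -99.6  85. ]
v_arm_end 0.79 [285.2 243.3] [573.1  33.   53. ]
shield_hinge 0.72 [419.1 293. ] [885.6 374.5 225. ]
shield_knob 0.63 [215.2 210.9] [ 590.9 -158.2  179. ]
station 0.95 [176.8 252.6] [ 587.5 -307.5    0. ]
slip_stone 0.91 [180.5 274.1] [ 690.7 -256.6   18. ]
dresser 0.48 [236.1 220.3] [ 438.5 -153.3   18. ]
gouge 0.73 [419.8 294.1] [692.3 430.2   0. ]
skew 0.98 [443.3 255.9] [531.9 519.3   0. ]
wax_tin 0.87 [411.2 263.9] [575.1 416.7   0. ]
bowl 0.82 [408.8 233.6] [436.  421.3  -0. ]
```

Run:
```python
import cv2,numpy as np
a=cv2.imread('pics/top1.png')[90:330,280:600];b=cv2.imread('pics/scene1.png')[130:330,80:346]
a=cv2.resize(a,(400,300));b=cv2.resize(b,(399,300))
cv2.imwrite('pics/c1.png',cv2.resize(np.hstack([a,b]),(799,300)))
```

```text
(no output)
```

View pics/c1.png

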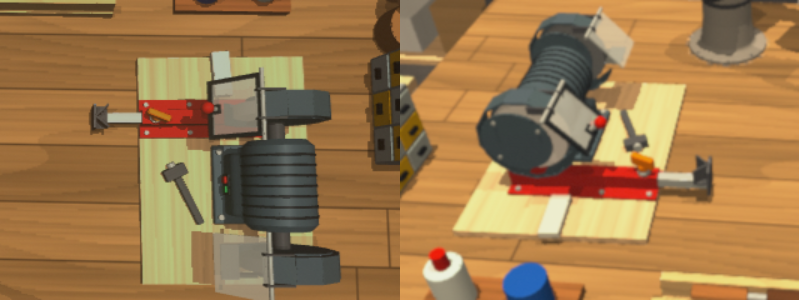

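The top view shows the station with its axes nearly along the world axes: red pocket along world y, orange knob at crop (160,115), V-arm end at (97,118) and red ball at (208,108). I'll travel towards the clamp knob and take a wrist look.

```bash
cat >> h.py <<'E'
def down(yaw): return R.from_euler('xyz',[np.pi,0,yaw]).as_matrix()
def rel(P,Rt,T=None):
    T=pose() if T is None else T
    return np.round(np.r_[T[:3,:3].T@(np.array(P)-T[:3,3])/80, R.from_matrix(T[:3,:3].T@Rt).as_rotvec()/2/np.pi],3)
E
python3 -c "
from h import *
print(readout.get_obs()['tcp_rot']);print(rel([570,-60,230],down(1.16)))
print(rel([570,-60,230],down(1.16),np.r_[np.c_[down(1.16),[165,498,227]],[[0,0,0,1]]]))"
```

```text
[ 3.14147246e+00 -1.02222696e-05  2.82176092e+00]
[-7.    -5.035 -0.041  0.    -0.     0.264]
[-4.373  7.427 -0.037  0.     0.     0.   ]
```

>>> {"name": "step_arm", "arguments": {"series": "-1 -1 -0.72 0 0 0 0.264;-1 -1 -0.72 0 0 0 0.264;-1 -1 -0.72 0 0 0 0.264;-1 -1 -0.72 0 0 0 0.264;-1 -1 -0.72 0 0 0 0.264;-1 -1 -0.72 0 0 0 0.264;-1 -1 -0.72 0 0 0 0.264;-1 -1 -0.72 0 0 0 0.264;-1 -1 -0.72 0 0 0 0.264;-1 -1 -0.72 0 0 0 0.264;-1 -1 -0.72 0 0 0 0.264;-1 -1 -0.72 0 0 0 0.264"}}

```text
time: 2.5
tool_pos: [222.9, 418.6, 226.8]
tcp_rot: [3.142, -0.0, 1.161]
contact_force: [0.8, 0.4, -0.1]
grip_width: 91.7
finger_force: 0.0
```

>>> {"name": "step_arm", "arguments": {"series": "-1 -0.27 0.45 0 0 0 0;-1 -0.54 0.91 0 0 0 0"}}

```text
time: 2.7
tool_pos: [272.5, 349.7, 226.6]
tcp_rot: [3.141, -0.0, 1.17]
contact_force: [0.8, 0.2, -0.2]
grip_width: 91.8
finger_force: 0.0
```

>>> {"name": "step_arm", "arguments": {"series": "-1 -0.27 0.45 0 0 0 0;-1 -0.54 0.91 0 0 0 0"}}

```text
time: 2.9
tool_pos: [322.9, 280.3, 226.9]
tcp_rot: [3.141, -0.0, 1.168]
contact_force: [0.6, -0.5, 0.1]
grip_width: 91.5
finger_force: 0.0
```

>>> {"name": "step_arm", "arguments": {"series": "-1 -0.27 0.45 0 0 0 0;-1 -0.54 0.91 0 0 0 0"}}

```text
time: 3.1
tool_pos: [372.7, 211.6, 227.0]
tcp_rot: [3.141, -0.001, 1.167]
contact_force: [-0.1, 0.1, 0.5]
grip_width: 91.9
finger_force: 0.0
```

>>> {"name": "step_arm", "arguments": {"series": "-1 -0.27 0.45 0 0 0 0;-1 -0.54 0.91 0 0 0 0"}}

```text
time: 3.3
tool_pos: [422.4, 142.9, 226.9]
tcp_rot: [3.141, -0.0, 1.167]
contact_force: [1.4, 0.3, -0.3]
grip_width: 92.0
finger_force: 0.0
```

>>> {"name": "step_arm", "arguments": {"series": "-1 -0.27 0.45 0 0 0 0;-1 -0.54 0.91 0 0 0 0"}}

```text
time: 3.5
tool_pos: [472.2, 74.3, 226.9]
tcp_rot: [3.141, -0.0, 1.167]
contact_force: [0.9, 0.2, 0.7]
grip_width: 91.5
finger_force: 0.0
```

>>> {"name": "step_arm", "arguments": {"series": "-1 -0.27 0.45 0 0 0 0;-1 -0.54 0.91 0 0 0 0;-1 -0.54 0.91 0 0 0 0;-1 -0.54 0.91 0 0 0 0"}}

```text
time: 3.9
tool_pos: [521.0, 6.8, 226.2]
tcp_rot: [-3.14, -0.0, 1.164]
contact_force: [0.5, -0.6, -0.7]
grip_width: 91.8
finger_force: 0.0
```

```bash
cat > b.py <<'E'
from h import *
np.set_printoptions(precision=1,suppress=True)
import sys
c=cap('wrist'); save(c,sys.argv[1]); print(readout.get_obs()['time'],c['cw'])
Z=dict(clamp_knob_grip=85,v_arm_end=53,shield_knob=179,slip_stone=18)
for t,z in Z.items():
    for r in models.pinpoint(c,t)[:1]: print(t,round(r['p'],2),np.array(r['position']),at_z(c,r['position'],z), at_depth(c,r['position']))
H,W=c['depth'].shape; v,u=np.mgrid[:H,:W]; d=c['depth']
P=np.stack([(u-c['cx'])/c['f']*d,(v-c['cy'])/c['f']*d,d],-1)@c['cw'][:3,:3].T+c['cw'][:3,3]
hsv=cv2.cvtColor(c['frame'],cv2.COLOR_RGB2HSV); h,s,_=[hsv[...,i].astype(int) for i in range(3)]
def blob(m):
    n,l,st,_=cv2.connectedComponentsWithStats(m.astype(np.uint8)); 
    if n<2: return None
    return l==1+np.argmax(st[1:,4])
def top(m,zlo,zhi): 
    Q=P[m&(d>0)]; return Q[(Q[:,2]>zlo)&(Q[:,2]<zhi)]
m=blob((h>9)&(h<22)&(s>190)&(P[...,2]>80)&(P[...,2]<105)&(d>0))
if m is not None:
    Q=P[m]; Q=Q[Q[:,2]>93]
    (x,y),(w,hh),a=cv2.minAreaRect(Q[:,:2].astype(np.float32)); e=np.linalg.eigh(np.cov(Q[:,:2].T))[1][:,1]
    print('wing',len(Q),x,y,w,hh,np.median(Q[:,2]),'angle %.3f'%(np.arctan2(e[1],e[0])%np.pi))
m=blob(((h<6)|(h>174))&(s>120)&(P[...,2]>150)&(d>0))
if m is not None:
    Q=P[m]; A=np.c_[2*Q,np.ones(len(Q))]; k=np.linalg.lstsq(A,(Q**2).sum(1),rcond=None)[0]; print('ball',len(Q),k[:3],(k[3]+k[:3]@k[:3])**.5,Q.mean(0),Q.max(0),Q.min(0))
m=blob(((h<6)|(h>174))&(s>120)&(P[...,2]>50)&(P[...,2]<60)&(d>0))
if m is not None:
    Q=P[m]; q=(Q[:,1]<1e9); f=[]
    for y0 in np.arange(Q[:,1].min()+5,Q[:,1].max()-5,5):
        S=Q[abs(Q[:,1]-y0)<2.5,0]
        if len(S)>10 : f.append((y0,(S.min()+S.max())/2,np.ptp(S)))
    f=np.array(f); print('pocket',np.median(f[:,2]),f[::4], np.median(Q[:,2]))
m=(P[...,2]>60)&(P[...,2]<90)&(d>0)&(P[...,1]>-60)&(P[...,1]<80)&(P[...,0]>520)&(P[...,0]<640)
if m.any(): Q=P[m]; print('plate',Q.min(0),Q.max(0),np.percentile(Q,98,axis=0),np.median(Q,axis=0))
E
python3 b.py w1.png
```

```text
3.95 [[  0.9  -0.4  -0.1 553.2]
 [ -0.4  -0.9  -0.3  83.2]
 [ -0.    0.3  -1.  383.2]
 [  0.    0.    0.    1. ]]
clamp_knob_grip 0.8 [437.6 251.2] [589.6 -92.3  85. ] [571.   -2.5 237.6]
v_arm_end 0.95 [380.8 117.4] [587.1  37.4  53. ] [586.4  38.5  60.6]
wing 44 596.9684448242188 -74.19181823730469 13.377839088439941 6.5826520919799805 94.91075600969157 angle 0.075
ball 14 [ 229.2 -154.3  265.5] 383.20127872470357 [582.5  -7.4 244.6] [583.2  -6.8 249.6] [582.   -8.4 238.9]
pocket 8.838852043127986 [[-101.7  577.     2.3]
 [ -81.7  590.5   30.5]] 54.820378593332606
plate [562.6   6.1  60.1] [613.2  39.4  86.9] [611.2  39.1  86. ] [583.9  33.4  83.8]
```

View pics/w1.png

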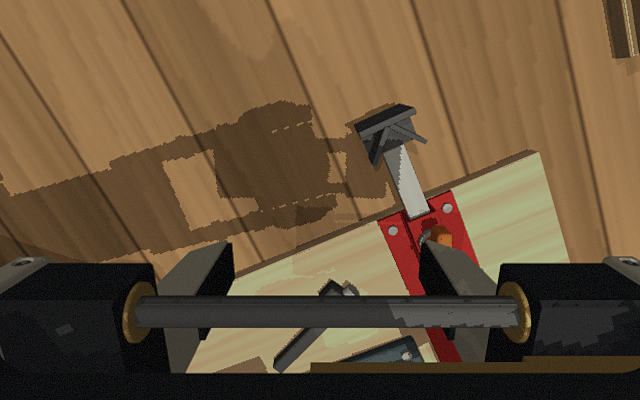

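The wrist view shows the plate top (387,115), pocket (400,220) and the knob half hidden by the right finger at (437,240). I'll shift sideways for a clear view.

>>> {"name": "step_arm", "arguments": {"series": "-1 0.3 0.5 0 0 0 0;-1 0.6 1 0 0 0 0;-1 0.6 1 0 0 0 0;-1 0.6 1 0 0 0 0"}}

```text
time: 4.55
tool_pos: [613.5, 20.8, 225.7]
tcp_rot: [-3.14, 0.001, 1.165]
contact_force: [-1.0, 0.0, -0.0]
grip_width: 91.7
finger_force: 0.0
```

```bash
python3 b.py w2.png
```

```text
4.6 [[  0.9  -0.4  -0.1 645.7]
 [ -0.4  -0.9  -0.3  97.2]
 [ -0.    0.3  -1.  382.6]
 [  0.    0.    0.    1. ]]
clamp_knob_grip 0.8 [351.5 297.6] [590.6 -92.7  85. ] [631.3  47.3 304.4]
v_arm_end 0.68 [298.2 170.9] [589.8  35.6  53. ] [592.5  38.5  68.5]
wing 43 597.5293579101562 -75.00679779052734 7.398889064788818 14.239168167114258 94.29452854040704 angle 3.065
ball 26 [ -409.7 -2422.4  2043. ] 3195.271309100156 [640.   42.8 302.1] [643.   44.4 303. ] [637.   41.3 301. ]
pocket 30.682551963393962 [[-209.2  602.9   13.3]
 [-189.2  593.7   30.7]
 [-169.2  593.5   30.7]] 54.903407683405135
plate [562.8   6.   60. ] [613.4  39.3  87.3] [612.6  39.   86.1] [594.2  33.3  83.5]
```

View pics/w2.png

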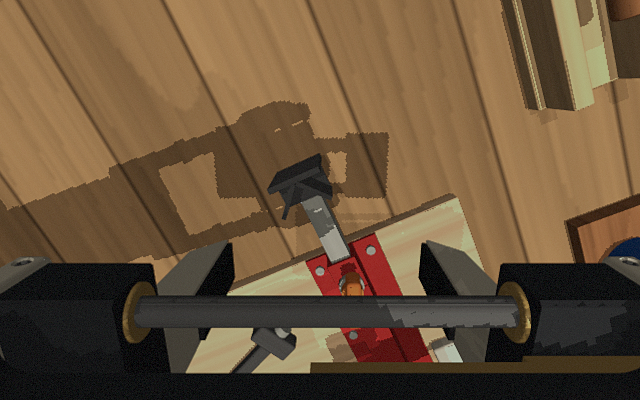

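The wing tip is visible at (352,285), consistent with knob axis at (591,-92.5) and pocket yaw about 0.025. That is accurate enough for the wide jaw.

```bash
python3 -c "
from h import *
print(rel([591,-92.5,73],down(1.18)))"
```

```text
[-1.398  0.304  1.933  0.    -0.    -0.003]
```

>>> {"name": "step_arm", "arguments": {"series": "-1 -0.5 0.1 0 0 0 -0.003;-1 -1 0.3 0 0 0 -0.003"}}

```text
time: 5.0
tool_pos: [602.9, -62.8, 227.7]
tcp_rot: [3.141, -0.0, 1.185]
contact_force: [0.4, -0.1, 0.2]
grip_width: 91.7
finger_force: 0.0
```

>>> {"name": "step_arm", "arguments": {"series": "-1 -0.4 0 0.4 0 0 0;-1 -0.4 0 1 0 0 0;-1 -0.4 0 1 0 0 0"}}

```text
time: 5.3
tool_pos: [587.3, -92.8, 141.8]
tcp_rot: [-3.13, 0.001, 1.18]
contact_force: [-0.7, 0.4, -0.6]
grip_width: 92.0
finger_force: 0.0
```

>>> {"name": "step_arm", "arguments": {"series": "-1 0 0 0.5 0 0 0;-1 0 0 0.93 0 0 0;-1 0 0 0.93 0 0 0;0 0 0 0.93 0 0 0;0.7 0 0 0.93 0 0 0;1 0 0 0.93 0 0 0;1 0 0 0.93 0 0 0;1 0 0 0.93 0 0 0;1 0 0 0.93 0 0 0;1 0 0 0.93 0 0 0"}}

```text
time: 6.3
tool_pos: [591.7, -92.8, 72.4]
tcp_rot: [-3.142, -0.0, 1.182]
contact_force: [-0.1, -0.2, 0.1]
grip_width: 40.2
finger_force: 0.0
```

>>> {"name": "step_arm", "arguments": {"series": "1 0 0 0 0 0 0;1 0 0 0 0 0 0;1 0 0 0 0 0 0;1 0 0 0 0 0 0;1 0 0 0 0 0 0;1 0 0 0 0 0 0"}}

```text
time: 6.9
tool_pos: [592.3, -93.1, 72.3]
tcp_rot: [3.14, -0.0, 1.182]
contact_force: [4.3, -1.4, -3.0]
grip_width: 19.9
finger_force: 30.0
```

Run:
```python
from h import *
c=cap('wrist'); s=cap('top')
a=c['frame'][150:400,160:480]; b=cv2.resize(s['frame'][140:230,350:465],(320,250),interpolation=cv2.INTER_CUBIC)
cv2.imwrite('pics/g.png',np.hstack([a,b])[:,:,::-1]); print(readout.get_obs()['grip_width'],readout.get_obs()['moment'])
```

```text
19.57799401685345 [-0.44987965 -0.74481308 -0.00828427]
```

View pics/g.png

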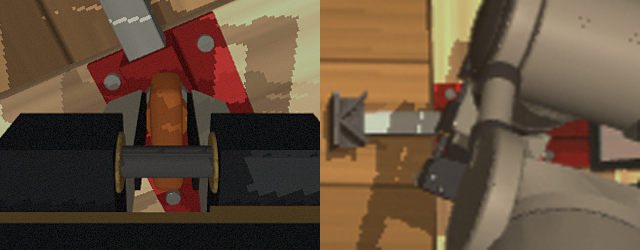

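The wing (168,130) is well aligned, but a gap shows beside the pads, so the tips are on the collar. I'll open a bit, rise 6 mm and regrip.

>>> {"name": "step_arm", "arguments": {"series": "0.3 0 0 0 0 0 0;0.3 0 0 0 0 0 0;0.3 0 0 -0.08 0 0 0;0.3 0 0 -0.08 0 0 0;1 0 0 -0.08 0 0 0;1 0 0 -0.08 0 0 0;1 0 0 -0.08 0 0 0;1 0 0 -0.08 0 0 0;1 0 0 -0.08 0 0 0;1 0 0 -0.08 0 0 0"}}

```text
time: 8.0
tool_pos: [592.3, -93.0, 78.7]
tcp_rot: [3.14, -0.0, 1.182]
contact_force: [4.3, -1.4, -2.8]
grip_width: 14.0
finger_force: 29.9
```

>>> {"name": "step_arm", "arguments": {"series": "1 0 0 0 0 0 -0.015;1 0 0 0 0 0 -0.03;1 0 0 0 0 0 -0.045;1 0 0 0 0 0 -0.06;1 0 0 0 0 0 -0.075;1 0 0 0 0 0 -0.09;1 0 0 0 0 0 -0.105;1 0 0 0 0 0 -0.12;1 0 0 0 0 0 -0.135;1 0 0 0 0 0 -0.135;1 0 0 0 0 0 -0.135"}}

```text
time: 9.1
tool_pos: [589.5, -93.1, 78.6]
tcp_rot: [-3.137, -0.002, 2.031]
contact_force: [-5.1, -1.8, 4.0]
grip_width: 13.9
finger_force: 29.9
```

>>> {"name": "step_arm", "arguments": {"series": "0 0 0 0 0 0 0;0 0 0 0 0 0 0;0 0 0 0 0 0 0;0 0 0 0 0 0 0;0 0 0 -0.3 0 0 0;0 0 0 -0.8 0 0 0;0 0 0 -0.8 0 0 0;0.5 0 0 -0.8 0 0 0.02;1 0 0 -0.8 0 0 0.04;1 0 0 -0.8 0 0 0.069;1 0 0 -0.8 0 0 0.069;1 0 0 -0.8 0 0 0.069"}}

```text
time: 10.3
tool_pos: [591.6, -92.7, 142.3]
tcp_rot: [-3.141, -0.0, 1.597]
contact_force: [-0.2, 0.7, 0.3]
grip_width: 10.3
finger_force: 0.0
```

```bash
python3 -c "
from h import *
o=readout.get_obs();print(o['tool_pos'],o['tcp_rot'],o['contact_force']);print(rel([586.5,65,143],down(1.595)))"
```

```text
[591.60498486 -92.66102061 142.30566391] [-3.14119897e+00 -3.12179631e-04  1.59656203e+00] [-0.16069553  0.68210029  0.27642816]
[ 1.972 -0.013 -0.008 -0.    -0.     0.   ]
```

>>> {"name": "step_arm", "arguments": {"series": "1 0.5 0 0 0 0 0;1 1 0 0 0 0 0"}}

```text
time: 10.5
tool_pos: [589.6, -12.8, 142.3]
tcp_rot: [-3.141, -0.0, 1.595]
contact_force: [0.7, 0.5, 0.6]
grip_width: 0.5
finger_force: 0.0
```

>>> {"name": "step_arm", "arguments": {"series": "1 0.5 0 0 0 0 0;1 0.98 0 0 0 0 0;1 0.98 0 0 0 0 0;1 0.98 0 0 0 0 0"}}

```text
time: 10.9
tool_pos: [587.5, 66.3, 142.5]
tcp_rot: [-3.141, 0.0, 1.6]
contact_force: [0.7, -0.5, 0.4]
grip_width: 0.2
finger_force: 0.0
```

```bash
python3 b.py w3.png
```

```text
10.95 [[  1.    0.    0.  584.4]
 [  0.   -1.   -0.3 149.5]
 [ -0.    0.3  -1.  299.4]
 [  0.    0.    0.    1. ]]
v_arm_end 0.96 [324.6 238.1] [586.6  38.8  53. ] [586.6  38.6  52.6]
ball 1 [282.2  51.5 107.6] 306.36429072050015 [564.4 103.  215.2] [564.4 103.  215.2] [564.4 103.  215.2]Traceback (most recent call last):
  File "b.py", line 31, in <module>
    f=np.array(f); print('pocket',np.median(f[:,2]),f[::4], np.median(Q[:,2]))
                                            ~^^^^^
IndexError: too many indices for array: array is 1-dimensional, but 2 were indexed
```

>>> {"name": "step_arm", "arguments": {"series": "1 0 0 0.5 0 0 0;1 0 0 1 0 0 0;1 0 0 1 0 0 0"}}

```text
time: 11.45
tool_pos: [584.0, 64.6, 57.9]
tcp_rot: [-3.131, -0.0, 1.595]
contact_force: [-0.8, -0.0, -0.6]
grip_width: 0.5
finger_force: 0.0
```

>>> {"name": "step_arm", "arguments": {"series": "1 0 0 0.19 0 0 0;1 -0.1 0 0.19 0 0 0;1 -0.2 0 0.19 0 0 0;1 -0.3 0 0.19 0 0 0;1 -0.4 0 0.19 0 0 0;1 -0.5 0 0.19 0 0 0;1 -0.5 0 0.19 0 0 0"}}

```text
time: 12.15
tool_pos: [589.1, 24.0, 48.1]
tcp_rot: [3.14, 0.001, 1.596]
contact_force: [-0.1, 0.3, -0.5]
grip_width: 0.4
finger_force: 0.0
```

>>> {"name": "step_arm", "arguments": {"series": "1 -0.1 0 0 0 0 0;1 -0.2 0 0 0 0 0;1 -0.25 0 0 0 0 0"}}

```text
time: 12.45
tool_pos: [589.4, 4.9, 47.7]
tcp_rot: [3.141, -0.0, 1.596]
contact_force: [0.2, 4.7, 2.2]
grip_width: 0.5
finger_force: 2.1
```

Run:
```python
from h import *
for n in('scene','top'):
    c=cap(n); save(c,n+'3.png')
    for r in models.pinpoint(c,'v_arm_end')[:1]: print(n,r['p'],at_z(c,r['position'],53))
    if n=='scene': cv2.imwrite('pics/c3.png',cv2.resize(c['frame'][180:300,160:340,::-1],(540,360)))
```

```text
scene 0.48 [566.5946994  -10.46735214  53.        ]
top 0.74 [532.99325527 300.32041788  53.        ]
```

View pics/c3.png

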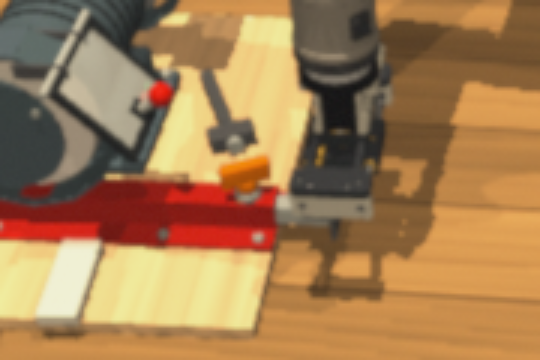

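The arm end has moved in with the tool and there's about 30 mm left. I'll keep pushing.

>>> {"name": "step_arm", "arguments": {"series": "1 -0.08 0 0 0 0 0;1 -0.16 0 0 0 0 0;1 -0.22 0 0 0 0 0;1 -0.26 0 0 0 0 0;1 -0.29 0 0 0 0 0"}}

```text
time: 13.15
tool_pos: [589.3, -17.8, 47.1]
tcp_rot: [-3.14, -0.0, 1.596]
contact_force: [0.1, 4.1, -2.5]
grip_width: 0.3
finger_force: 2.2
```

>>> {"name": "step_arm", "arguments": {"series": "1 -0.025 0 0 0 0 0;1 -0.04 0 0 0 0 0"}}

```text
time: 13.35
tool_pos: [589.4, -20.9, 47.1]
tcp_rot: [-3.14, -0.0, 1.596]
contact_force: [-1.7, 3.8, -2.6]
grip_width: 0.4
finger_force: 2.2
```

>>> {"name": "step_arm", "arguments": {"series": "1 -0.02 0 0 0 0 0;1 -0.03 0 0 0 0 0"}}

```text
time: 13.55
tool_pos: [589.7, -23.3, 47.4]
tcp_rot: [-3.141, -0.0, 1.597]
contact_force: [-2.2, 3.7, -2.1]
grip_width: 0.2
finger_force: 2.2
```

>>> {"name": "step_arm", "arguments": {"series": "1 -0.02 0 0 0 0 0;1 -0.04 0 0 0 0 0"}}

```text
time: 13.75
tool_pos: [589.7, -23.4, 47.4]
tcp_rot: [-3.141, -0.005, 1.596]
contact_force: [-0.3, 22.8, -0.5]
grip_width: 0.3
finger_force: 11.3
```

>>> {"name": "step_arm", "arguments": {"series": "1 -0.02 0 0 0 0 0;1 -0.03 0 0 0 0 0"}}

```text
time: 13.95
tool_pos: [589.7, -23.4, 47.5]
tcp_rot: [-3.141, -0.008, 1.596]
contact_force: [-0.1, 30.2, -1.2]
grip_width: 0.5
finger_force: 14.9
```

>>> {"name": "step_arm", "arguments": {"series": "1 0.2 0 0 0 0 0;1 0.4 0 0 0 0 0;1 0.4 0 -0.4 0 0 0;1 0.4 0 -1 0 0 0;1 0.4 0 -1 0 0 0"}}

```text
time: 14.45
tool_pos: [593.6, 2.6, 134.5]
tcp_rot: [3.128, 0.003, 1.597]
contact_force: [0.8, -1.0, 0.2]
grip_width: 0.5
finger_force: 0.0
```

>>> {"name": "step_arm", "arguments": {"series": "-0.3 0 0 -0.5 0 0 0;-0.3 0 0 -1 0 0 0;-0.3 0 0 -1 0 0 0"}}

```text
time: 14.75
tool_pos: [592.6, 2.5, 214.0]
tcp_rot: [3.129, 0.003, 1.596]
contact_force: [-0.4, -0.6, -1.2]
grip_width: 19.9
finger_force: 0.0
```

Run:
```python
from h import *
np.set_printoptions(precision=1,suppress=True)
o=readout.get_obs();print(o['time'],o['tool_pos'],o['tcp_rot'],o['contact_force'])
for n in('scene','top','wrist'):
    c=cap(n)
    for t,z in(('v_arm_end',53),('shield_knob',179),('clamp_knob_grip',85)):
        for r in models.pinpoint(c,t)[:1]: print(n,t,round(r['p'],2),np.array(r['position']),at_z(c,r['position'],z))
    hsv=cv2.cvtColor(c['frame'],cv2.COLOR_RGB2HSV); h,s,v=[hsv[...,i].astype(int) for i in range(3)]
    g=((h<6)|(h>174))&(s>150)&(v>90)
    H,W=g.shape; vv,uu=np.mgrid[:H,:W]; d=c['depth']
    P=np.stack([(uu-c['cx'])/c['f']*d,(vv-c['cy'])/c['f']*d,d],-1)@c['cw'][:3,:3].T+c['cw'][:3,3]
    m=g&(d>0)&(np.linalg.norm(P-[593,-164,179],axis=2)<40)
    if m.any(): 
        q=[uu[m].mean(),vv[m].mean()]; print(n,'ball px',m.sum(),np.array(q),at_z(c,q,179),P[m].mean(0))
```

```text
14.75 [592.6   2.5 214. ] [3.1 0.  1.6] [-0.4 -0.6 -1.2]
scene v_arm_end 0.77 [264.5 244. ] [581.5 -28.6  53. ]
scene shield_knob 0.75 [215.9 209.4] [ 584.  -158.1  179. ]
scene clamp_knob_grip 0.55 [240.9 236.6] [589.5 -95.3  85. ]
scene ball px 49 [213.1 210.7] [ 590.6 -164.4  179. ] [ 597.7 -161.5  184.8]
top shield_knob 0.6 [440.7 175.1] [ 594.8 -154.1  179. ]
top clamp_knob_grip 0.44 [404.2 180.6] [593.9 -90.2  85. ]
wrist v_arm_end 0.83 [328.1 217.6] [590.7 -32.   53. ]
wrist clamp_knob_grip 0.62 [325.  292.2] [589.6 -91.4  85. ]
```

```bash
python3 -c "
from h import *
print(rel([592.5,-162,230],down(1.597)));print(readout.get_obs()['tcp_rot'])"
```

```text
[-2.065 -0.012 -0.287 -0.    -0.    -0.   ]
[-3.14094011e+00 -1.53221904e-04  1.59651409e+00]
```

>>> {"name": "step_arm", "arguments": {"series": "-1 -0.5 0 -0.29 0 0 0;-1 -1 0 -0.29 0 0 0"}}

```text
time: 15.55
tool_pos: [592.6, -77.1, 233.4]
tcp_rot: [3.137, 0.001, 1.599]
contact_force: [0.7, -0.0, 1.3]
grip_width: 71.2
finger_force: 0.0
```

>>> {"name": "step_arm", "arguments": {"series": "-1 -0.5 0 0 0 0 0;-1 -1 0 0 0 0 0;-1 -1 0 0 0 0 0;-1 -1 0 0 0 0 0;-1 -1 0 0 0 0 0;-1 -1 0 0 0 0 0"}}

```text
time: 16.15
tool_pos: [593.5, -155.5, 230.8]
tcp_rot: [3.142, -0.0, 1.598]
contact_force: [0.3, 0.4, -0.3]
grip_width: 91.8
finger_force: 0.0
```

Run:
```python
from h import *
o=readout.get_obs();print(o['time'],o['tool_pos'],o['grip_width'],rel([592.5,-162,160],down(1.597)))
c=cap('wrist'); s=cap('scene')
for r in models.pinpoint(c,'shield_knob')[:1]: print(r, at_z(c,r['position'],179))
b=cv2.resize(s['frame'][130:270,150:300],(429,400),interpolation=cv2.INTER_CUBIC)
a=c['frame'][:,140:500]
cv2.imwrite('pics/g2.png',np.hstack([a,b])[:,:,::-1])
```

```text
16.15 [ 593.48412074 -155.46378486  230.80374288] 91.78768901489785 [-0.082 -0.015  0.885  0.    -0.     0.   ]
{'position': [327.0, 233.9], 'p': 0.94} [ 593.70567892 -163.04654213  179.        ]
```

View pics/g2.png

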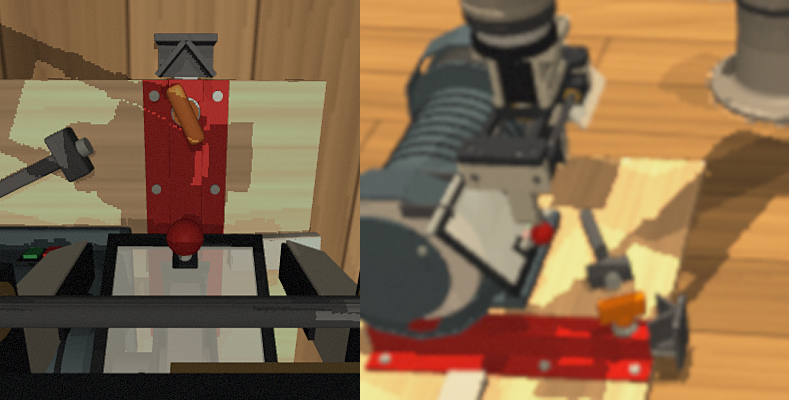

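The wrist view shows the red ball at (185,237) between the open fingers, at world (593.7,-163). The knob wing is turned and the V-arm end is at home. I'll descend and grip.

>>> {"name": "step_arm", "arguments": {"series": "-1 -0.09 0 0.3 0 0 0;-1 -0.09 0 0.6 0 0 0;-1 -0.09 0 0.88 0 0 0;1 -0.09 0 0.88 0 0 0;1 -0.09 0 0.88 0 0 0;1 -0.09 0 0.88 0 0 0;1 -0.09 0 0.88 0 0 0;1 -0.09 0 0.88 0 0 0;1 -0.09 0 0.88 0 0 0;1 -0.09 0 0.88 0 0 0;1 -0.09 0 0.88 0 0 0;1 -0.09 0 0.88 0 0 0;1 -0.09 0 0.88 0 0 0;1 -0.09 0 0.88 0 0 0;1 -0.09 0 0.88 0 0 0;1 -0.09 0 0.88 0 0 0;1 -0.09 0 0.88 0 0 0"}}

```text
time: 18.0
tool_pos: [592.7, -164.0, 160.2]
tcp_rot: [-3.14, -0.0, 1.597]
contact_force: [-6.3, 0.3, 2.7]
grip_width: 22.0
finger_force: 30.0
```

Run:
```python
from h import *
o=readout.get_obs();print(o['tool_pos'],o['tcp_rot'],o['grip_width'],o['contact_force'],o['moment'])
T=pose(); yaw=.026; ys=np.array([-np.sin(yaw),np.cos(yaw)])
f=lambda a:np.array([60+88*np.cos(a)-34*np.sin(a),225+88*np.sin(a)+34*np.cos(a)])
f0=f(np.radians(-50))
for g in (5,10,15,20,25,30,35,40,45,50,55,60):
    q=f(np.radians(g-50))-f0; print(g,np.round(q,1),rel(T[:3,3]+np.r_[ys*q[0],q[1]],T[:3,:3])[:3])
```

```text
[ 592.70970052 -164.00614015  160.23352587] [-3.13970075e+00 -3.12447579e-04  1.59654773e+00] 21.985849944750047 [-6.26468285  0.26703768  2.70396582] [-0.15188272  1.00723417  0.09782118]
5 [3.7 7.4] [ 0.046 -0.    -0.092]
10 [ 6.7 15. ] [ 0.083 -0.    -0.188]
15 [ 9.  22.9] [ 0.112 -0.001 -0.287]
20 [10.6 31. ] [ 0.133 -0.001 -0.387]
25 [11.5 39.2] [ 0.144 -0.001 -0.49 ]
30 [11.7 47.4] [ 0.147 -0.001 -0.593]
35 [11.2 55.6] [ 0.14  -0.001 -0.695]
40 [10.  63.8] [ 0.125 -0.002 -0.797]
45 [ 8.  71.8] [ 0.101 -0.002 -0.897]
50 [ 5.4 79.6] [ 0.068 -0.002 -0.994]
55 [ 2.1 87.1] [ 0.026 -0.002 -1.089]
60 [-1.9 94.3] [-0.023 -0.002 -1.179]
```

>>> {"name": "step_arm", "arguments": {"series": "1 0.046 0 -0.092 0 0 0;1 0.083 0 -0.188 0 0 0;1 0.112 0 -0.287 0 0 0;1 0.133 0 -0.387 0 0 0;1 0.133 0 -0.387 0 0 0;1 0.133 0 -0.387 0 0 0"}}

```text
time: 18.6
tool_pos: [592.4, -153.2, 191.5]
tcp_rot: [-3.14, -0.0, 1.597]
contact_force: [-4.7, -2.5, -3.0]
grip_width: 22.1
finger_force: 30.0
```

Run:
```python
from h import *
o=readout.get_obs();print(o['tool_pos'],o['tcp_rot'],o['grip_width'],o['contact_force'],o['moment'])
c=cap('wrist'); s=cap('scene')
for r in models.pinpoint(c,'shield_knob')[:1]: print(r, at_z(c,r['position'],210))
b=cv2.resize(s['frame'][130:270,150:300],(429,400),interpolation=cv2.INTER_CUBIC)
a=c['frame'][:,140:500]
cv2.imwrite('pics/g3.png',np.hstack([a,b])[:,:,::-1])
```

```text
[ 592.43787181 -153.16470721  191.4641292 ] [-3.13968033e+00 -1.49527661e-04  1.59667334e+00] 22.110614477027493 [-4.72404494 -2.45090686 -2.95250146] [-0.31622802  0.9209408  -0.04372454]
{'position': [327.1, 285.0], 'p': 0.73} [ 592.40998503 -154.74236183  210.        ]
```

View pics/g3.png

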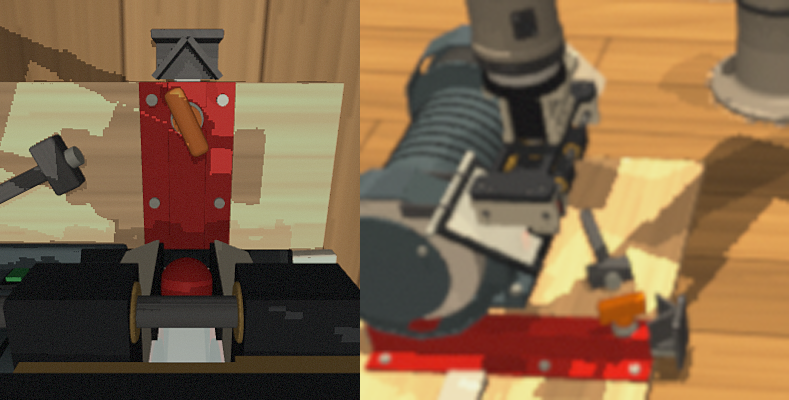

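The ball at (187,280) is held between the fingers and the shield is rising with it. I'll continue along the arc.

>>> {"name": "step_arm", "arguments": {"series": "1 0.011 0 -0.103 0 0 0;1 0.014 0 -0.206 0 0 0;1 0.007 0 -0.308 0 0 0;1 -0.008 0 -0.41 0 0 0;1 -0.032 0 -0.51 0 0 0;1 -0.065 0 -0.607 0 0 0;1 -0.107 0 -0.702 0 0 0;1 -0.156 0 -0.792 0 0 0;1 -0.156 0 -0.792 0 0 0;1 -0.156 0 -0.792 0 0 0;1 -0.156 0 -0.792 0 0 0"}}

```text
time: 19.85
tool_pos: [592.7, -165.3, 255.0]
tcp_rot: [-3.14, -0.001, 1.597]
contact_force: [-6.1, -0.9, -4.1]
grip_width: 22.2
finger_force: 30.0
```

```bash
cat > e.py <<'E'
from h import *
import sys
np.set_printoptions(precision=1,suppress=True)
o=readout.get_obs();print(o['time'],o['tool_pos'],o['tcp_rot'],o['grip_width'],o['contact_force'],o['moment'])
out=[]
for n in('scene','top','wrist'):
    s=cap(n)
    for t,z in(('shield_knob',274),('v_arm_end',53)):
        for r in models.pinpoint(s,t)[:1]: print(n,t,round(r['p'],2),np.array(r['position']),at_z(s,r['position'],z))
    d=s['depth'];H,W=d.shape; vv,uu=np.mgrid[:H,:W]
    P=np.stack([(uu-s['cx'])/s['f']*d,(vv-s['cy'])/s['f']*d,d],-1)@s['cw'][:3,:3].T+s['cw'][:3,3]
    yaw=.026; L=P-[597,-306,0]; Y=-np.sin(yaw)*L[...,0]+np.cos(yaw)*L[...,1]; X=np.cos(yaw)*L[...,0]+np.sin(yaw)*L[...,1]; Z=P[...,2]
    m=(d>0)&(abs(X)<60)&(Y>62)&(Y<172)&(Z>218)&(Z<256)
    dark=m&(s['frame'].max(2)<70)
    for nm,k in(('all',m),('dark',dark)):
        if k.sum()>30:
            p=np.polyfit(Y[k],Z[k],1); 
            for _ in range(5):
                r=abs(Z-np.polyval(p,Y)); kk=k&(r<4); p=np.polyfit(Y[kk],Z[kk],1) if kk.sum()>20 else p
            print(n,nm,k.sum(),kk.sum(),'slope deg',np.degrees(np.arctan(p[0])),'z@60',np.polyval(p,60),'Yrange',Y[kk].min(),Y[kk].max())
    out.append(s['frame'])
b=cv2.resize(out[0][110:250,150:300],(429,400),interpolation=cv2.INTER_CUBIC)
cv2.imwrite('pics/'+sys.argv[1],np.hstack([out[2][:,140:500],b])[:,:,::-1])
E
python3 e.py g4.png
```

```text
19.85 [ 592.7 -165.3  255. ] [-3.1 -0.   1.6] 22.188878522686043 [-6.1 -0.9 -4.1] [-0.1  1.  -0. ]
scene shield_knob 0.72 [208.5 185.2] [ 600.  -159.7  274. ]
scene v_arm_end 0.54 [261.9 243. ] [577.8 -37.2  53. ]
scene all 751 703 slope deg 9.901754548476719 z@60 227.79931352311127 Yrange 62.11397457706188 164.54141494669238
scene dark 192 162 slope deg 9.851573407629996 z@60 227.91263354421667 Yrange 64.83686389990795 164.1258554112944
top shield_knob 0.96 [458.2 166.3] [ 598.6 -159.8  274. ]
top v_arm_end 0.67 [381.4 184.9] [585.8 -36.4  53. ]
top all 511 453 slope deg 13.158901450376487 z@60 222.8183623583084 Yrange 120.87058916188886 164.37257893546746
top dark 337 306 slope deg 8.285143994297336 z@60 231.84168138848696 Yrange 122.6851097515999 163.86042065190196
wrist shield_knob 0.64 [328.4 285.4] [ 593.3 -166.7  274. ]
wrist v_arm_end 0.78 [327.6  32.7] [589.5 -36.6  53. ]
wrist all 12233 11277 slope deg 10.287665530243421 z@60 226.6633559062911 Yrange 62.00836044317546 163.50795140868127
wrist dark 7262 6615 slope deg 9.778283413443624 z@60 228.29890650947675 Yrange 62.00836044317546 163.42891421780348
```

View pics/g4.png

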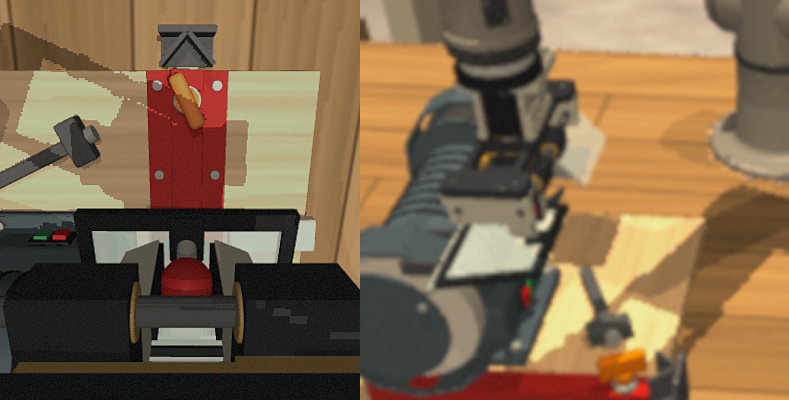

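The shield pane slopes up about 10°, which is 60° open, with the ball held at (185,275). The arm end is home and the knob is slack, so I'll hand in.

```bash
python3 -c "
from plant import order
print(order.close_job())"
```

```text
the job is handed in; nothing more can be done
None
```

I've handed the job in: the clamp knob is slackened about 0.85 rad, the V-arm is pushed home against its hard stop, and the eye shield is at about 60° (from the pane's slope in the camera images), still held by its red ball knob.

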